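# Thread the rattle spring back onto its notched spindle

### The arm

A 6-joint arm with a two-finger parallel gripper is mounted at the origin on the work surface. World frame = base frame: x ahead of the robot, y to its left, z up, the work surface at z = 0. Lengths are in mm, angles in degrees, forces in N, time in s.
With the tool pointing down it reaches from about 375 to 825 mm from the base axis. Payload 5.5 kg.
Tool frame: the origin (TCP) lies at the very end of the fingers, on their centre line; the grasp point (between the pads) lies 19 mm behind it; z points along the fingers, y is the line along which they close (so a half turn about z gives the same grasp; the last joint's range is limited). The gripper opens to 85 mm and grips with 20 to 120 N. Pads are 22 mm wide; open, the fingers measure 114 mm over their backs; the gripper's body (76 mm by 85 mm) begins 54 mm behind the grasp point. The pads swing forward as they close: fully open they stand 13 mm farther back than shut.
Start: joints at [71.047, 17.962, -2.699, 69.339, 0, 90], TCP at [194.876, 567.466, 231.299] pointing down, gripper open.
Joint ranges: [-152.73, 152.73], [-39.44, 99.34], [-58.76, 71.6], [-118.89, 123.64], [-81.53, 83.1], [-180, 180]. Speed limits (degrees/s): [136.94, 136.94, 172.46, 180, 180, 180].

### API

Orientations are given as [roll, pitch, yaw] about the fixed x, y, z axes, in that order (R = Rz(yaw) Ry(pitch) Rx(roll)).
In Python, from cell import manip gives the robot as it stands. The module is installed in compiled form; this text tells all that it offers.
- The arm moves only by the tool jog_arm, never from a script. Its argument "series" is a list of rows, each an object with "dp": the shift along the tool's x, y, z in mm, a list of three; "spin": the turn about the tool's z in degrees; "gripper": the closure, from -1 (fully open) to 1 (shut), so that 0 is half open. In form: [{"dp": [x, y, z], "spin": spin, "gripper": gripper}, ...]. A call has 1 to 12 rows; each row is the pose to reach, as a shift and turn from the pose commanded when the call began, along the tool's axes at that moment; what a row does not reach only later rows make up. A row lasts 1/12 s, in which the tool goes at most 41.7 mm and 7.16 degrees, less where a joint would pass 70% of its speed; a pose out of reach is approached as far as the arm can. A call with a gripper value outside its range is refused whole. The fingers move at their own pace and stop on an object; "squeeze" is the grip in N (left out, the last holds). Time passes only in rows, so rows that repeat a pose let the fingers close. It gives the time, the measured TCP pose, the force, the opening and the grip force at its end, in the units of the state.
- manip.state(): the state, without advancing time (a new reading comes with each control period).
- manip.grab_frame(name): name is "scene" or "top" or "wrist"; returns a dict with "img" (400x640x3 uint8, red, green, blue), "fx", "fy", "cx", "cy" (pixels), "cam_to_world" (4x4, takes a point from camera to world coordinates). Camera axes: x right, y up, looking along -z (the intrinsics and any distortion apply to the point x, -y, -z); pixel columns grow to the right and rows downward; lengths in mm; the calibration is good to about 2 mm. A picture is of the moment at which its call begins. There is no depth.
- manip.job_done(): hands the job in; it is judged then, once.
The state is a dict: "time": time; "joints": joint angles; "dq": joint speeds; "effort": joint torques, N m; "eef_pos": TCP position; "ee_rot": TCP orientation; "contact_force": force on the tool from outside, world axes, zero at the start; "ft_torque": the same for the moment, N m; "grip_width": finger opening in mm; "grasp_force": force on a finger pad.
Only numpy, scipy, OpenCV 4.12 (cv2) and the standard library are available. Lean on these libraries where they do the work, as an engineer would, in place of code of your own. Each camera call takes 0.05 s, during which the arm holds its last target. There are 200 camera calls.

### The job

Take the steel coil spring out of the shallow green bin and thread it, narrow end down as it stands, over the upright spindle of the wooden rattle stand. Its inward-bent wire ends snag on the two notched collars: press only lightly and twist the spring a little until it slips through each, never forcing it, and let go of it once it sits fully home on the wooden base. Leave the other things on the shelf where they are.

Things in the scene. Friction and masses are not known exactly. Their poses are not given: they have to be found in the camera images.
- spring: Steel coil spring standing narrow end down, 48 mm long. Origin: centre of its underside; z up along it. Narrow coils 29.6 mm outer, 24.4 mm inner diameter. In the lowest coil three tangs (at 0, 120, 240 degrees from its x axis), 2.6 mm wide and high, point inwards to 7.6 mm from the axis. Pressed lengthwise it gives 1 mm per 0.6 N, at most 10 mm; it does not twist or bend. About 50 g.
- spring_grip (a point): Point on the spring's axis in the middle of its close-wound wide head, 42.5 mm above the spring's origin. The head is 35.6 mm in outer diameter and spans 37 to 48 mm above the origin: the part to grip.
- spring_bin: Shallow open green plastic bin, fixed, 200 x 200 mm, 35 mm high, walls 3 mm, in which the spring stands at the start. Origin: centre of its underside on the shelf.
- rattle: Wooden rattle stand, fixed to the shelf: round base 96 mm diameter, 18 mm high, with an upright spindle in its centre, 11.6 mm diameter, its conical tip 6 mm wide and 103 mm above the shelf. Two dark notched collars sit on the spindle. Origin: centre of the underside of the base, z up.
- seat (a point): Centre of the top face of the rattle's wooden base, on the spindle's axis, 18 mm above the shelf: the spring's origin comes here when it is fully home.
- teether: Peach silicone elephant teether lying flat, about 75 x 65 mm, 14 mm high. Bystander. Origin under the ear disc.
- ramekin: White ceramic ramekin, 76 mm diameter, 42 mm high. Bystander. Origin: centre of its underside.
- wheel: Wooden rattle wheel lying flat, 56 mm diameter, 22 mm high. Bystander. Origin: centre of its underside.
- sippy: Stainless steel sippy cup with white lid and side handle, 70 mm diameter, 123 mm high. Bystander. Origin: centre of its underside.
- pacifier_box: Blue plastic pacifier box, 65 x 75 mm, 50 mm high. Bystander. Origin: centre of its underside.
- brush: Small brush lying flat, 150 mm long. Bystander. Origin under its middle.
- collar_high_top (a point): Centre of the upper collar's top, 76 mm above the shelf. Collar 6 mm high, 20.5 mm diameter, with three lengthwise notches 120 degrees apart that let the spring's tangs pass with about 0.2 rad play either way; between notches the tangs are stopped. It does not turn. Its angle is unknown: not tied to the stand's axes (nor to this point's) nor to the other collar's.
- collar_low_top (a point): Centre of the lower collar's top, 42 mm above the shelf. Same collar as the upper one, but at its own unknown angle. Between the collars and below this one the spring turns freely.

How it is judged:
By the outcome, as a careful person would: the job done as asked, in the order asked, and still so for the second after the job is handed in, with the robot touching nothing.
It also fails if it takes over 64 s, if anything falls off the work surface, if the arm or the gripper's body presses on something with over 40 N, if the wrist force passes 120 N, or if a joint passes its speed limit or range.

## Working session

There is one attempt and no reset: what is moved stays moved. The work goes in short steps, Python scripts to look and compute and a tool call to move; the robot and the scene stay as the last step left them, time stands still between calls to the robot, and variables do not carry over. Pictures are saved under pics/ and viewed, at most 10 in all, crops included, and the job is handed in when it is done.

Besides the shell and the picture viewer there is one more tool, called after "Call:" as name([rows], argument=value, ...), one row to a line, values as JSON. jog_arm: Moves the arm, as the interface text tells. Its arguments: {"type":"object","properties":{"series":{"type":"array","items":{"type":"object","properties":{"dp":{"type":"array","items":{"type":"number"}},"spin":{"type":"number"},"gripper":{"type":"number"}}}},"squeeze":{"type":"number"}},"required":["series"]}

```bash
mkdir -p pics; cat > h.py <<'E'
import numpy as np, cv2
from cell import manip
def grab(n,save=None):
    f=manip.grab_frame(n); im=cv2.cvtColor(f['img'],cv2.COLOR_RGB2BGR)
    if save: cv2.imwrite('pics/'+save,im)
    return f,im
def ray(f,u,v):
    T=np.array(f['cam_to_world']); d=np.array([(u-f['cx'])/f['fx'],-(v-f['cy'])/f['fy'],-1.])
    return T[:3,3],T[:3,:3]@d
def onz(f,u,v,z):
    o,d=ray(f,u,v); return o+d*(z-o[2])/d[2]
def proj(f,p):
    T=np.array(f['cam_to_world']); q=T[:3,:3].T@(np.array(p)-T[:3,3])
    return f['cx']+f['fx']*q[0]/-q[2], f['cy']-f['fy']*q[1]/-q[2]
E
python3 - <<'E'
from h import *
f,a=grab('top'); g,b=grab('scene')
cv2.imwrite('pics/a.png',a);cv2.imwrite('pics/b.png',b)
print({k:f[k] for k in f if k!='img'}); print(g['cam_to_world']); print(manip.state())
E
```

```text
{'fx': 391.69571442903407, 'fy': 391.69571442903407, 'cx': 316.2584665533208, 'cy': 200.0946580019521, 'cam_to_world': array([[-2.44931408e-02,  9.91309751e-01, -1.29248072e-01,
         4.89880565e+02],
       [-9.99339195e-01, -2.08056043e-02,  2.98043689e-02,
         2.02901530e+01],
       [ 2.68562773e-02,  1.29892667e-01,  9.91164283e-01,
         8.18983041e+02],
       [ 0.00000000e+00,  0.00000000e+00,  0.00000000e+00,
         1.00000000e+00]])}
[[-9.82224494e-02 -6.34652847e-01  7.66529917e-01  1.22777509e+03]
 [ 9.95097940e-01 -5.37285288e-02  8.30261048e-02  9.74797922e+01]
 [-1.15082291e-02  7.70927369e-01  6.36819089e-01  6.13043223e+02]
 [ 0.00000000e+00  0.00000000e+00  0.00000000e+00  1.00000000e+00]]
{'time': 0.1, 'joints': array([ 7.10477964e+01,  1.80025214e+01, -2.74870667e+00,  6.93390101e+01,
        6.47095683e-04,  9.00002417e+01]), 'dq': array([ 0.03465247, -0.06094785,  0.17971133,  0.0039684 ,  0.04496832,
        0.09431543]), 'effort': array([-1.89910832e-03, -5.40766561e+01,  3.40541410e+01,  1.11832854e-02,
       -3.86314980e-05, -1.47554766e-05]), 'eef_pos': array([194.69583666, 566.98529925, 230.49426114]), 'ee_rot': array([-1.79909762e+02, -6.46714142e-04,  1.61047554e+02]), 'contact_force': array([ 0.07177419,  1.51017915, -0.60857687]), 'ft_torque': array([ 0.03207613,  0.00632043, -0.00952288]), 'grasp_force': 0.0, 'grip_width': 85.12667322558542}
```

View pics/a.png

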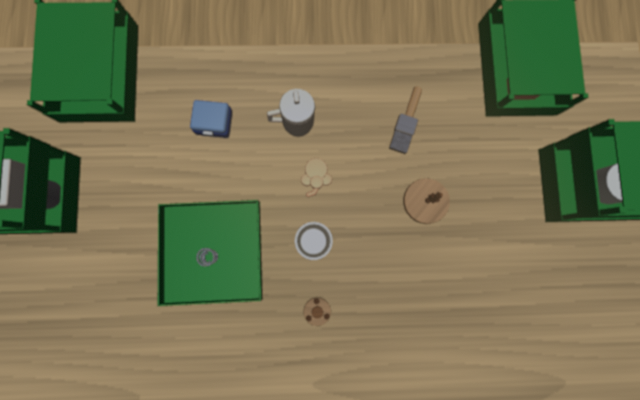

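View pics/b.png

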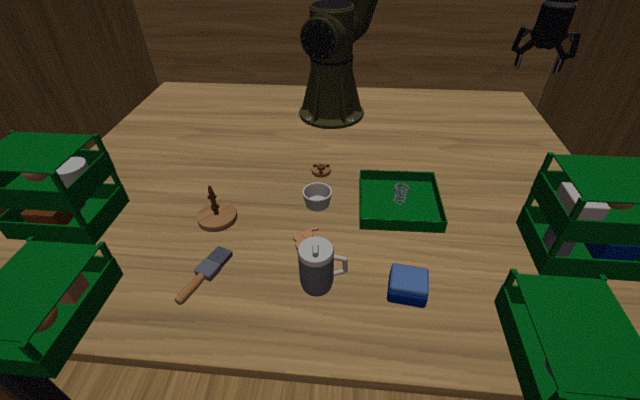

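Top view: bin centre about (210,252), spring about (207,257), rattle about (427,200). In the scene view, the spring is at (401,194) and the rattle at (217,215), with its tip at (211,187).

```bash
python3 - <<'E'
from h import *
f,a=grab('top')
hsv=cv2.cvtColor(a,cv2.COLOR_BGR2HSV)
g=cv2.inRange(hsv,(45,80,20),(80,255,255))
roi=a[215:295,170:250]; h=hsv[215:295,170:250]
m=(h[...,1]<110).astype(np.uint8)
n,l,s,c=cv2.connectedComponentsWithStats(m)
for i in range(1,n):
    if s[i][4]>10: 
        u,v=c[i]+[170,215]; print('spring',s[i],(u,v),onz(f,u,v,51))
cv2.imwrite('pics/c.png',np.hstack([cv2.resize(a[217:297,167:247],None,fx=5,fy=5),cv2.resize(a[160:240,390:470],None,fx=5,fy=5)]))
for uv in [(427,201)]: print('rattle',onz(f,*uv,18))
print('tip',onz(f,440,192,103))
E
```

```text
spring [ 26  32  22  20 300] (np.float64(205.93), np.float64(256.76666666666665)) [484.38638281 212.51837368  51.        ]
rattle [ 587.60025036 -233.95161573   18.        ]
tip [ 593.62292272 -232.45148169  103.        ]
```

View pics/c.png

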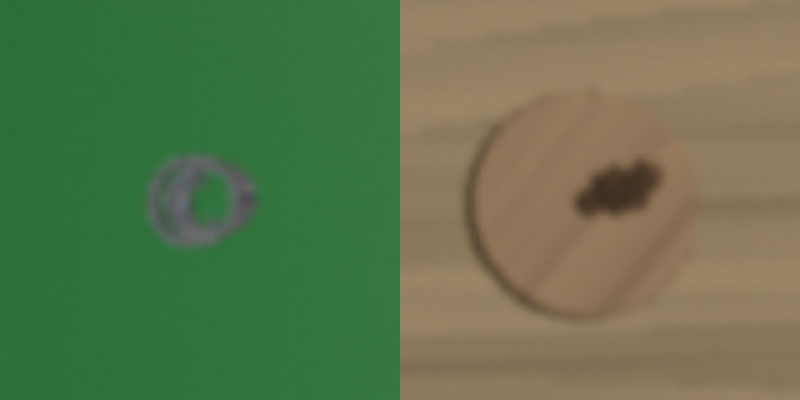

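Call:
jog_arm([
  {"dp": [-389, -241, 60], "spin": 0, "gripper": -1},
  {"dp": [-389, -241, 60], "spin": 0, "gripper": -1},
  {"dp": [-389, -241, 60], "spin": 0, "gripper": -1},
  {"dp": [-389, -241, 60], "spin": 0, "gripper": -1},
  {"dp": [-389, -241, 60], "spin": 0, "gripper": -1},
  {"dp": [-389, -241, 60], "spin": 0, "gripper": -1},
  {"dp": [-389, -241, 60], "spin": 0, "gripper": -1},
  {"dp": [-389, -241, 60], "spin": 0, "gripper": -1},
  {"dp": [-389, -241, 60], "spin": 0, "gripper": -1},
  {"dp": [-389, -241, 60], "spin": 0, "gripper": -1},
  {"dp": [-389, -241, 60], "spin": 0, "gripper": -1},
  {"dp": [-389, -241, 60], "spin": 0, "gripper": -1},
])

```text
time: 1.15
eef_pos: [487.5, 208.0, 170.2]
ee_rot: [-179.9, 0.1, 160.7]
contact_force: [-0.7, 0.1, -0.3]
grip_width: 85.4
grasp_force: 0.0
```

```bash
python3 - <<'E'
from h import *
f,a=grab('wrist','d.png'); s=manip.state()
for k in('time','joints','eef_pos','ee_rot','contact_force'): print(k,s[k])
print(f['cam_to_world'],f['fx'],f['cx'],f['cy']); print(proj(f,(484,213,51)))
E
```

```text
time 1.2
joints [ 2.33805261e+01  1.23865042e+01 -1.81645055e+01  5.95118539e+01
 -5.36356953e-02  4.26672848e+01]
eef_pos [486.15234391 209.8432843  170.40070294]
ee_rot [-1.79917956e+02 -9.87263339e-03  1.60713264e+02]
contact_force [ 0.6465054   0.07905645 -0.14118246]
[[ 3.30907859e-01 -9.00109887e-01 -2.83376394e-01  4.15799086e+02]
 [ 9.43658583e-01  3.14707853e-01  1.02310537e-01  2.34210001e+02]
 [-2.90994968e-03 -3.01265927e-01  9.53535722e-01  3.12704698e+02]
 [ 0.00000000e+00  0.00000000e+00  0.00000000e+00  1.00000000e+00]] 322.37451882215265 315.556306421014 202.38279675819604
(np.float64(319.4988650453124), np.float64(189.56181394746224))
```

View pics/d.png

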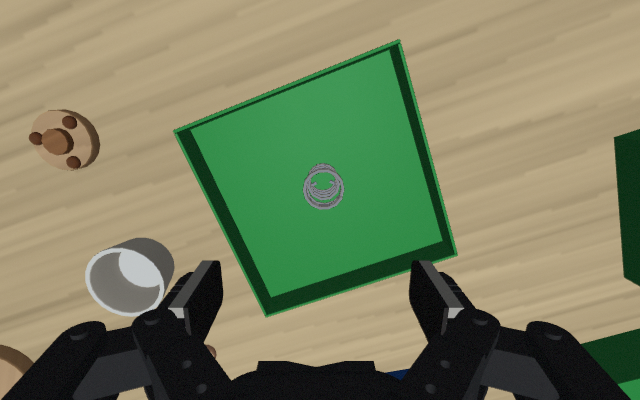

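The wrist view shows the spring head ring at about (323,189) with about 20 px radius, and the bin is clear around it.

```bash
python3 - <<'E'
from h import *
f,a=grab('wrist'); h=cv2.cvtColor(a,cv2.COLOR_BGR2HSV)[150:230,280:370]
m=((h[...,1]<90)*255).astype(np.uint8)
cs,_=cv2.findContours(m,cv2.RETR_EXTERNAL,cv2.CHAIN_APPROX_NONE); c=max(cs,key=cv2.contourArea)
print(cv2.boundingRect(c))
e=cv2.fitEllipse(c); u,v=e[0][0]+280,e[0][1]+150; print(e,u,v)
s=manip.state(); p=onz(f,u,v,48); print(p,s['eef_pos'],s['ee_rot'])
y=np.radians(s['ee_rot'][2]); d=p-s['eef_pos']; print('tool dx,dy',d[0]*np.cos(y)+d[1]*np.sin(y),d[0]*np.sin(y)-d[1]*np.cos(y))
big=cv2.resize(a[150:230,280:370],None,fx=6,fy=6,interpolation=cv2.INTER_CUBIC); cv2.imwrite('pics/e.png',big)
E
```

```text
(21, 15, 42, 47)
((41.39841842651367, 39.11071014404297), (39.57078170776367, 45.58505630493164), 176.6166534423828) 321.3984184265137 189.11071014404297
[483.43103865 216.44750851  48.        ] [484.95243558 211.60880929 170.70763252] [-1.79964565e+02 -6.29423893e-02  1.60828860e+02]
tool dx,dy 3.0260080077467713 4.070741247694041
```

View pics/e.png

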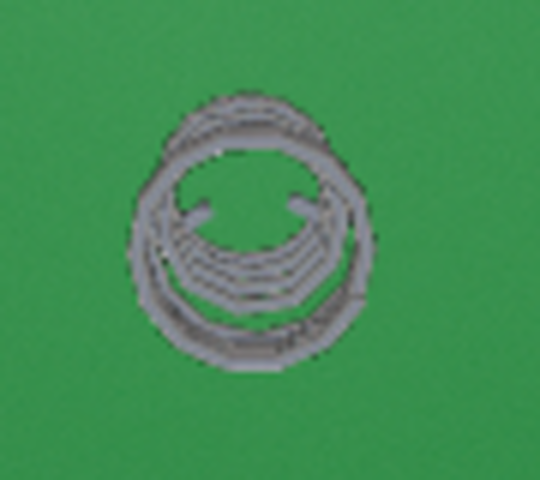

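The crop shows the head's top ring centred at crop (253,247), so full-frame (322.1,191.2). The tangs are at crop (200,213) and (300,205).

```bash
python3 - <<'E'
from h import *
f,a=grab('wrist'); s=manip.state(); p=onz(f,322.1,191.2,50); print(p,s['eef_pos'])
c=onz(f,322,188,50)
for u,v in[(280+200/6,150+213/6),(280+300/6,150+205/6)]:
    q=onz(f,u,v,5); d=q-p; print(d,np.hypot(*d[:2]),np.degrees(np.arctan2(d[1],d[0])))
E
```

```text
[483.63787969 218.40092618  50.        ] [484.28707735 212.83314933 170.9729282 ]
[  3.64296921  -9.50778344 -45.        ] 10.18180585954414 -69.03533987865362
[  7.75140659   6.44623332 -45.        ] 10.081578653302172 39.74762521175902
```

Call:
jog_arm([
  {"dp": [1, 2, 35], "spin": 0, "gripper": -1},
  {"dp": [1, 2, 70], "spin": 0, "gripper": -1},
  {"dp": [1, 2, 80], "spin": 0, "gripper": -1},
  {"dp": [1, 2, 80], "spin": 0, "gripper": -1},
  {"dp": [1, 2, 80], "spin": 0, "gripper": -1},
  {"dp": [1, 2, 80], "spin": 0, "gripper": -1},
])

```text
time: 1.8
eef_pos: [485.0, 216.6, 93.1]
ee_rot: [179.9, 0.1, 161.1]
contact_force: [-0.3, -0.6, 0.6]
grip_width: 85.5
grasp_force: 0.0
```

```bash
python3 - <<'E'
from h import *
f,a=grab('wrist'); s=manip.state(); print(s['eef_pos'],s['ee_rot'])
u0,v0=map(int,proj(f,(484,215,50))); print(u0,v0)
y0=max(0,v0-60); x0=u0-60
cr=a[y0:v0+60,x0:x0+120]; cv2.imwrite('pics/f.png',cv2.resize(cr,None,fx=5,fy=5,interpolation=cv2.INTER_CUBIC)); print(x0,y0)
h=cv2.cvtColor(cr,cv2.COLOR_BGR2HSV); m=((h[...,1]<90)*255).astype(np.uint8)
cs,_=cv2.findContours(m,cv2.RETR_EXTERNAL,cv2.CHAIN_APPROX_NONE); c=max(cs,key=cv2.contourArea)
x,y,w,hh=cv2.boundingRect(c); print(x+x0,y+y0,w,hh)
np.save('cam.npy',f['cam_to_world'])
u=x0+x+(w-1)/2; v=y0+y+hh-1-(w-1)/2*.95
p=onz(f,u,v,50); print(u,v,p)
E
```

```text
[485.39640412 216.53607364  93.32907234] [1.79879651e+02 1.26316147e-01 1.61096943e+02]
311 228
251 168
286 189 56 67
313.5 228.875 [484.35157907 216.15982657  50.        ]
```

View pics/f.png

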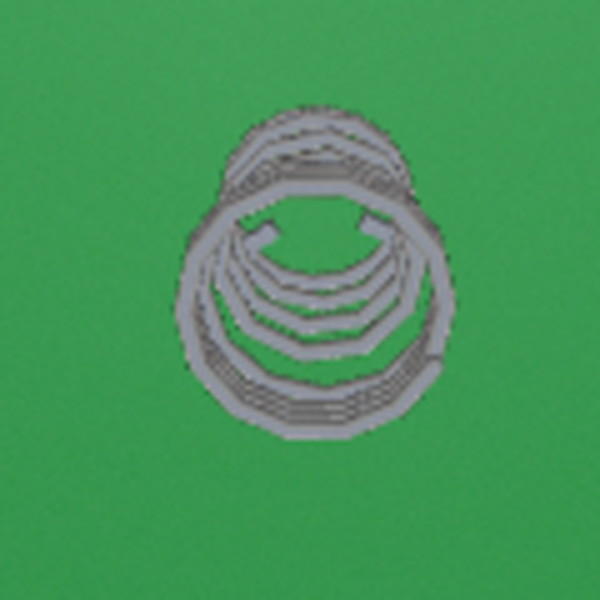

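The spring head is centred within about 1 mm of the tool axis. I'll descend and grip it.

Call:
jog_arm([
  {"dp": [0, -1, 30], "spin": 0, "gripper": -1},
  {"dp": [0, -1, 50], "spin": 0, "gripper": -1},
  {"dp": [0, -1, 62], "spin": 0, "gripper": -1},
  {"dp": [0, -1, 67], "spin": 0, "gripper": -1},
  {"dp": [0, -1, 67], "spin": 0, "gripper": -1},
  {"dp": [0, -1, 67], "spin": 0, "gripper": 1},
  {"dp": [0, -1, 67], "spin": 0, "gripper": 1},
  {"dp": [0, -1, 67], "spin": 0, "gripper": 1},
  {"dp": [0, -1, 67], "spin": 0, "gripper": 1},
  {"dp": [0, -1, 67], "spin": 0, "gripper": 1},
  {"dp": [0, -1, 67], "spin": 0, "gripper": 1},
  {"dp": [0, -1, 67], "spin": 0, "gripper": 1},
], squeeze=30)

```text
time: 2.85
eef_pos: [484.3, 214.7, 24.6]
ee_rot: [180.0, 0.0, 161.0]
contact_force: [0.6, 0.7, 0.6]
grip_width: 33.6
grasp_force: 29.7
```

Call:
jog_arm([
  {"dp": [0, 0, 0], "spin": 0, "gripper": 1},
  {"dp": [0, 0, 0], "spin": 0, "gripper": 1},
  {"dp": [0, 0, 0], "spin": 0, "gripper": 1},
])

```text
time: 3.1
eef_pos: [484.0, 214.5, 24.4]
ee_rot: [180.0, 0.0, 161.0]
contact_force: [1.2, 1.6, 1.2]
grip_width: 33.6
grasp_force: 29.7
```

Call:
jog_arm([
  {"dp": [0, 0, -10], "spin": 0, "gripper": 1},
  {"dp": [0, 0, -30], "spin": 0, "gripper": 1},
  {"dp": [0, 0, -55], "spin": 0, "gripper": 1},
  {"dp": [0, 0, -80], "spin": 0, "gripper": 1},
  {"dp": [0, 0, -105], "spin": 0, "gripper": 1},
  {"dp": [0, 0, -122], "spin": 0, "gripper": 1},
  {"dp": [-6, -10, -125], "spin": 0, "gripper": 1},
  {"dp": [-17, -28, -125], "spin": 0, "gripper": 1},
  {"dp": [-33, -54, -125], "spin": 0, "gripper": 1},
  {"dp": [-50, -80, -125], "spin": 0, "gripper": 1},
  {"dp": [-67, -107, -125], "spin": 0, "gripper": 1},
  {"dp": [-83, -133, -125], "spin": 0, "gripper": 1},
])

```text
time: 4.1
eef_pos: [518.4, 59.4, 148.6]
ee_rot: [-179.9, -0.1, 161.0]
contact_force: [0.6, -0.0, -0.4]
grip_width: 33.9
grasp_force: 30.0
```

Call:
jog_arm([
  {"dp": [-17, -27, 0], "spin": 0, "gripper": 1},
  {"dp": [-35, -56, 0], "spin": 0, "gripper": 1},
  {"dp": [-54, -87, 0], "spin": 0, "gripper": 1},
  {"dp": [-72, -116, 0], "spin": 0, "gripper": 1},
  {"dp": [-90, -145, 0], "spin": 0, "gripper": 1},
  {"dp": [-108, -174, 0], "spin": 0, "gripper": 1},
  {"dp": [-126, -203, 0], "spin": 0, "gripper": 1},
  {"dp": [-140, -225, 0], "spin": 0, "gripper": 1},
  {"dp": [-151, -243, 0], "spin": 0, "gripper": 1},
  {"dp": [-160, -257, 0], "spin": 0, "gripper": 1},
  {"dp": [-160, -257, 0], "spin": 0, "gripper": 1},
  {"dp": [-160, -257, 0], "spin": 0, "gripper": 1},
])

```text
time: 5.1
eef_pos: [585.8, -234.3, 148.2]
ee_rot: [180.0, -0.1, 160.9]
contact_force: [-0.1, -0.7, 0.0]
grip_width: 33.9
grasp_force: 30.0
```

```bash
python3 - <<'E'
from h import *
f,a=grab('wrist','g.png'); s=manip.state()
for k in('time','joints','eef_pos','ee_rot','contact_force','ft_torque','grip_width'): print(k,s[k])
for p in [(587,-233,103),(587,-233,18),(587,-233,76)]: print(proj(f,p))
T,b=grab('top'); S,c=grab('scene')
for F,im,n in((T,b,'t'),(S,c,'s')):
    u,v=map(int,proj(F,(587,-233,90))); cv2.imwrite(f'pics/{n}.png',cv2.resize(im[v-50:v+50,u-50:u+50],None,fx=4,fy=4,interpolation=cv2.INTER_CUBIC)); print(n,u-50,v-50)
import os
cv2.imwrite('pics/ts.png',np.hstack([cv2.imread('pics/t.png'),cv2.imread('pics/s.png')]))
E
```

```text
time 5.15
joints [-2.17247954e+01  2.37244159e+01 -5.46944913e+00  6.09260757e+01
  1.28569518e-02 -2.72392088e+00]
eef_pos [ 585.87314559 -233.36105744  148.41718674]
ee_rot [ 1.79981458e+02 -1.19194252e-01  1.60999131e+02]
contact_force [ 0.2763118   0.39595104 -0.94938395]
ft_torque [-0.04147053 -0.008832   -0.00809556]
grip_width 33.90006156034001
(np.float64(317.22441781279895), np.float64(229.6572412972338))
(np.float64(316.7817827899931), np.float64(193.06533953394944))
(np.float64(317.0496702842899), np.float64(215.21115351130442))
t 388 146
s 160 139
```

View pics/g.png

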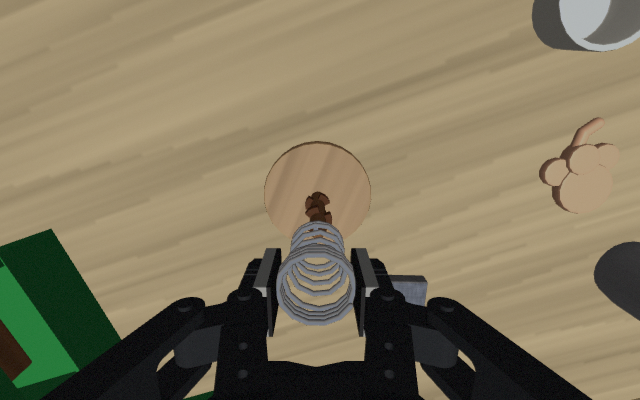

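View pics/ts.png

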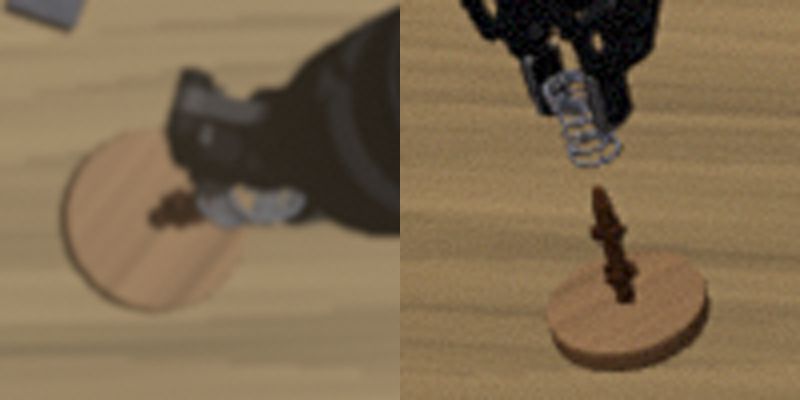

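The wrist view shows the base disc centred at about (317.5,194), the spindle at (317,200-220), the spring head ring centred at about (316,288) and its lower coil's top edge at v≈222. The scene crop shows the spring hanging upright just above the spindle.

```bash
python3 - <<'E'
from h import *
f,a=grab('wrist'); s=manip.state(); e=s['eef_pos']; print(e)
y=np.radians(s['ee_rot'][2]); X=np.array([np.cos(y),np.sin(y)]);Y=np.array([np.sin(y),-np.cos(y)])
h=cv2.cvtColor(a,cv2.COLOR_BGR2HSV)
m=((h[...,1]<50)&(h[...,2]>90)).astype(np.uint8)*255; m[:, :275]=0; m[:,358:]=0; m[:215]=0; m[330:]=0
ys,xs=np.nonzero(m)
for r in range(225,325,6):
    q=xs[ys==r]; print(r,q.min() if len(q) else 0,q.max() if len(q) else 0,end=' | ')
print(ys.min(),ys.max())
for n,u,v,z in(('head',316,288,175),('base',317.5,194,18)):
    p=onz(f,u,v,z); d=p[:2]-e[:2]; print(n,p,'tool',d@X,d@Y)
# project model rims about tool offsets
for off in (-2,0,2):
  for z,r in((175,17.8),(127,14.8)):
    c=e[:2]+off*X; P=np.array([proj(f,(*(c+r*np.cos(t)*X+r*np.sin(t)*Y),z)) for t in np.linspace(0,6.28,60)])
    print(off,z,P.min(0),P.max(0))
E
```

```text
[ 586.49475329 -232.35655882  149.04858916]
225 302 330 | 231 296 336 | 237 293 340 | 243 291 343 | 249 290 344 | 255 289 344 | 261 284 348 | 267 281 350 | 273 278 353 | 279 277 354 | 285 276 354 | 291 277 354 | 297 277 353 | 303 279 352 | 309 283 350 | 315 288 344 | 321 298 335 | 221 325
head [ 584.19938579 -230.99572008  175.        ] tool 2.612376113995883 0.5441370305181231
base [ 588.72522035 -230.96618036   18.        ] tool -1.6599824527621942 2.0377914131856034
-2 175 [272.05241533 259.21632646] [357.33001631 333.15866311]
-2 127 [288.5130897  223.13863004] [341.35878569 271.39803401]
0 175 [271.85631279 254.69728617] [357.51494548 329.30085438]
0 127 [288.42186333 219.70038643] [341.44308421 268.2808888 ]
2 175 [271.65845013 250.13613172] [357.70153484 325.40984559]
2 127 [288.33002819 216.2386638 ] [341.52794386 265.14348057]
```

Call:
jog_arm([
  {"dp": [-1, 0.3, 6], "spin": 0, "gripper": 1},
  {"dp": [-1, 0.3, 12], "spin": 0, "gripper": 1},
  {"dp": [-1, 0.3, 18], "spin": 0, "gripper": 1},
  {"dp": [-1, 0.3, 23], "spin": 0, "gripper": 1},
  {"dp": [-1, 0.3, 27], "spin": 0, "gripper": 1},
  {"dp": [-1, 0.3, 31], "spin": 0, "gripper": 1},
  {"dp": [-1, 0.3, 31], "spin": 0, "gripper": 1},
  {"dp": [-1, 0.3, 31], "spin": 0, "gripper": 1},
])

```text
time: 5.97
eef_pos: [587.9, -233.3, 118.0]
ee_rot: [180.0, -0.0, 161.0]
contact_force: [1.0, -1.2, -0.4]
grip_width: 33.9
grasp_force: 30.0
```

```bash
cat >> h.py <<'E'
def avg(n=4):
    L=[]
    for i in range(n):
        manip.grab_frame('wrist'); s=manip.state(); L.append(np.r_[s['contact_force'],s['ft_torque'],s['eef_pos'],s['ee_rot'][2],s['grip_width']])
    print('t',s['time'],'F',np.mean(L,0)[:3].round(2),'T',np.mean(L,0)[3:6].round(3),'p',np.mean(L,0)[6:].round(2))
E
python3 - <<'E'
from h import *
avg()
S,c=grab('scene'); W,w=grab('wrist')
u,v=map(int,proj(S,(587,-233,90))); x=cv2.resize(c[v-40:v+40,u-40:u+40],(400,400),interpolation=cv2.INTER_CUBIC)
cv2.imwrite('pics/i.png',np.hstack([x,cv2.resize(w[180:340,240:400],(400,400),interpolation=cv2.INTER_CUBIC)]))
E
```

```text
t 6.1667 F [ 0.09 -0.22 -0.26] T [0.012 0.007 0.011] p [ 588.26 -233.48  118.55  161.04   33.72]
```

View pics/i.png

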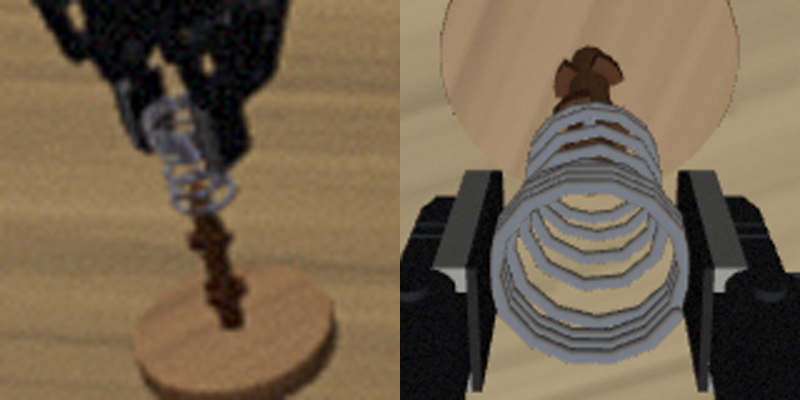

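The scene crop shows the tip just inside the lowest coil, laterally centred. The wrist crop shows the spindle at x≈590 and the lower coil centred at about 593, so they line up. I'll continue down.

Call:
jog_arm([
  {"dp": [0, 0, 4], "spin": 0, "gripper": 1},
  {"dp": [0, 0, 8], "spin": 0, "gripper": 1},
  {"dp": [0, 0, 12], "spin": 0, "gripper": 1},
  {"dp": [0, 0, 16], "spin": 0, "gripper": 1},
  {"dp": [0, 0, 18], "spin": 0, "gripper": 1},
  {"dp": [0, 0, 18], "spin": 0, "gripper": 1},
])

```text
time: 6.77
eef_pos: [587.7, -233.3, 99.4]
ee_rot: [-180.0, -0.1, 161.0]
contact_force: [-0.4, -1.9, -0.6]
grip_width: 33.7
grasp_force: 30.0
```

```bash
python3 -c "
from h import *
avg(6)"
```

```text
t 7.0667 F [-0.02 -0.15 -0.66] T [-0.109  0.002 -0.008] p [ 588.07 -233.4   100.27  161.04   33.48]
```

Call:
jog_arm([
  {"dp": [0, 0, 2], "spin": 0, "gripper": 1},
  {"dp": [0, 0, 4], "spin": 0, "gripper": 1},
  {"dp": [0, 0, 6], "spin": 0, "gripper": 1},
  {"dp": [0, 0, 6], "spin": 0, "gripper": 1},
])

```text
time: 7.4
eef_pos: [588.2, -233.3, 94.2]
ee_rot: [180.0, 0.0, 161.1]
contact_force: [0.1, 0.8, 2.6]
grip_width: 33.6
grasp_force: 30.2
```

```bash
python3 -c "
from h import *
avg(8)"
```

```text
t 7.8 F [0.02 0.57 2.05] T [ 0.041 -0.009 -0.   ] p [ 588.27 -233.36   94.51  161.05   33.62]
```

Call:
jog_arm([
  {"dp": [0, 0, 0], "spin": 4, "gripper": 1},
  {"dp": [0, 0, 0], "spin": 8, "gripper": 1},
  {"dp": [0, 0, 0], "spin": 12, "gripper": 1},
  {"dp": [0, 0, 0], "spin": 12, "gripper": 1},
])

```text
time: 8.13
eef_pos: [588.1, -233.2, 94.4]
ee_rot: [180.0, -0.0, 149.0]
contact_force: [-0.1, 1.5, 2.7]
grip_width: 33.8
grasp_force: 30.2
```

```bash
python3 -c "
from h import *
avg(6)"
```

```text
t 8.4333 F [-0.32  0.86  2.42] T [ 0.233 -0.064  0.029] p [ 588.14 -233.25   94.31  149.13   33.66]
```

Call:
jog_arm([
  {"dp": [0, 0, 0], "spin": 4, "gripper": 1},
  {"dp": [0, 0, 0], "spin": 8, "gripper": 1},
  {"dp": [0, 0, 0], "spin": 12, "gripper": 1},
  {"dp": [0, 0, 0], "spin": 12, "gripper": 1},
])

```text
time: 8.77
eef_pos: [588.0, -233.3, 94.3]
ee_rot: [-180.0, -0.0, 137.0]
contact_force: [-0.1, 0.8, 1.6]
grip_width: 33.7
grasp_force: 30.2
```

```bash
python3 -c "
from h import *
avg(5)"
```

```text
t 9.0167 F [0.2  0.65 2.78] T [ 0.194 -0.031 -0.004] p [ 588.03 -233.37   94.27  137.15   33.54]
```

Call:
jog_arm([
  {"dp": [0, 0, 0], "spin": 4, "gripper": 1},
  {"dp": [0, 0, 0], "spin": 8, "gripper": 1},
  {"dp": [0, 0, 0], "spin": 12, "gripper": 1},
  {"dp": [0, 0, 0], "spin": 12, "gripper": 1},
])

```text
time: 9.35
eef_pos: [587.7, -233.4, 93.8]
ee_rot: [-180.0, -0.0, 125.0]
contact_force: [0.1, 0.2, -1.6]
grip_width: 33.3
grasp_force: 29.8
```

```bash
python3 -c "
from h import *
avg(5)"
```

```text
t 9.6 F [ 0.16 -0.17 -0.63] T [ 0.04  -0.014  0.004] p [ 587.79 -233.37   93.94  125.16   33.58]
```

The force dropped to about 0, so the tangs have slipped into the upper collar. I'll descend through it.

Call:
jog_arm([
  {"dp": [0, 0, 2], "spin": 0, "gripper": 1},
  {"dp": [0, 0, 4], "spin": 0, "gripper": 1},
  {"dp": [0, 0, 6], "spin": 0, "gripper": 1},
  {"dp": [0, 0, 8], "spin": 0, "gripper": 1},
  {"dp": [0, 0, 9], "spin": 0, "gripper": 1},
  {"dp": [0, 0, 9], "spin": 0, "gripper": 1},
])

```text
time: 10.1
eef_pos: [587.8, -233.2, 84.9]
ee_rot: [-180.0, -0.0, 125.1]
contact_force: [0.0, 1.2, -0.9]
grip_width: 33.7
grasp_force: 29.8
```

```bash
python3 -c "
from h import *
avg(6)"
```

```text
t 10.4 F [ 0.18 -0.03 -0.67] T [ 0.004  0.005 -0.005] p [ 588.08 -233.37   85.29  125.05   33.55]
```

Through the upper collar with no load. Next I'll go down to a light press on the lower one (TCP about 60).

Call:
jog_arm([
  {"dp": [0, 0, 4], "spin": 0, "gripper": 1},
  {"dp": [0, 0, 8], "spin": 0, "gripper": 1},
  {"dp": [0, 0, 12], "spin": 0, "gripper": 1},
  {"dp": [0, 0, 16], "spin": 0, "gripper": 1},
  {"dp": [0, 0, 19], "spin": 0, "gripper": 1},
  {"dp": [0, 0, 21], "spin": 0, "gripper": 1},
  {"dp": [0, 0, 23], "spin": 0, "gripper": 1},
  {"dp": [0, 0, 25], "spin": 0, "gripper": 1},
  {"dp": [0, 0, 25], "spin": 0, "gripper": 1},
])

```text
time: 11.15
eef_pos: [587.9, -233.4, 60.1]
ee_rot: [-180.0, -0.0, 125.0]
contact_force: [-1.6, 0.0, 2.5]
grip_width: 33.8
grasp_force: 30.4
```

```bash
python3 -c "
from h import *
avg(6)"
```

```text
t 11.45 F [-1.51 -0.35  2.75] T [-0.05   0.347  0.027] p [ 588.04 -233.53   60.53  125.04   33.59]
```

Call:
jog_arm([
  {"dp": [0, 0, 0], "spin": 4, "gripper": 1},
  {"dp": [0, 0, 0], "spin": 8, "gripper": 1},
  {"dp": [0, 0, 0], "spin": 12, "gripper": 1},
  {"dp": [0, 0, 0], "spin": 12, "gripper": 1},
])

```text
time: 11.78
eef_pos: [588.8, -233.3, 60.7]
ee_rot: [179.9, 0.0, 113.0]
contact_force: [0.1, 0.1, 2.7]
grip_width: 33.3
grasp_force: 30.4
```

```bash
python3 -c "
from h import *
avg(5)"
```

```text
t 12.0333 F [0.96 0.9  2.59] T [ 0.221 -0.272 -0.004] p [ 588.72 -233.28   60.59  113.15   33.5 ]
```

Call:
jog_arm([
  {"dp": [0, 0, 0], "spin": 4, "gripper": 1},
  {"dp": [0, 0, 0], "spin": 8, "gripper": 1},
  {"dp": [0, 0, 0], "spin": 12, "gripper": 1},
  {"dp": [0, 0, 0], "spin": 12, "gripper": 1},
])

```text
time: 12.37
eef_pos: [588.4, -233.4, 60.5]
ee_rot: [180.0, 0.0, 101.0]
contact_force: [1.4, 0.8, 3.0]
grip_width: 33.6
grasp_force: 30.5
```

```bash
python3 -c "
from h import *
avg(5)"
```

```text
t 12.6167 F [1.04 0.72 2.36] T [ 0.142 -0.339  0.008] p [ 588.33 -233.41   60.42  101.16   33.61]
```

Call:
jog_arm([
  {"dp": [0, 0, 0], "spin": 4, "gripper": 1},
  {"dp": [0, 0, 0], "spin": 8, "gripper": 1},
  {"dp": [0, 0, 0], "spin": 12, "gripper": 1},
  {"dp": [0, 0, 0], "spin": 12, "gripper": 1},
])

```text
time: 12.95
eef_pos: [587.8, -233.6, 60.2]
ee_rot: [-180.0, 0.0, 89.0]
contact_force: [1.3, -0.5, 2.4]
grip_width: 33.6
grasp_force: 30.4
```

```bash
python3 -c "
from h import *
avg(5)"
```

```text
t 13.2 F [ 0.77 -0.47  1.96] T [-0.057 -0.108  0.009] p [ 587.89 -233.51   60.2    89.15   33.61]
```

Call:
jog_arm([
  {"dp": [0, 0, 0], "spin": 4, "gripper": 1},
  {"dp": [0, 0, 0], "spin": 8, "gripper": 1},
  {"dp": [0, 0, 0], "spin": 12, "gripper": 1},
  {"dp": [0, 0, 0], "spin": 12, "gripper": 1},
])

```text
time: 13.53
eef_pos: [588.1, -233.3, 60.3]
ee_rot: [-180.0, -0.0, 77.0]
contact_force: [1.1, 0.8, 2.7]
grip_width: 33.4
grasp_force: 30.4
```

```bash
python3 -c "
from h import *
avg(5)"
```

```text
t 13.7833 F [0.79 0.04 1.72] T [ 0.075 -0.187 -0.003] p [ 588.1  -233.31   60.27   77.16   33.58]
```

Call:
jog_arm([
  {"dp": [0, 0, 0], "spin": 4, "gripper": 1},
  {"dp": [0, 0, 0], "spin": 8, "gripper": 1},
  {"dp": [0, 0, 0], "spin": 12, "gripper": 1},
  {"dp": [0, 0, 0], "spin": 12, "gripper": 1},
])

```text
time: 14.12
eef_pos: [588.2, -233.3, 60.3]
ee_rot: [180.0, -0.0, 65.0]
contact_force: [2.1, 0.8, 0.4]
grip_width: 33.7
grasp_force: 30.3
```

```bash
python3 -c "
from h import *
avg(5); print(manip.state()['joints'])"
```

```text
t 14.3667 F [1.25 0.22 1.78] T [ 0.065 -0.328 -0.   ] p [ 588.21 -233.37   60.33   65.17   33.58]
[-2.16434915e+01  2.78440569e+01 -1.14650690e+01  5.06778865e+01
  2.88051171e-03  9.32273506e+01]
```

Call:
jog_arm([
  {"dp": [0, 0, 0], "spin": 4, "gripper": 1},
  {"dp": [0, 0, 0], "spin": 8, "gripper": 1},
  {"dp": [0, 0, 0], "spin": 12, "gripper": 1},
  {"dp": [0, 0, 0], "spin": 12, "gripper": 1},
])

```text
time: 14.7
eef_pos: [588.4, -233.5, 60.3]
ee_rot: [180.0, -0.0, 53.0]
contact_force: [1.8, -0.6, 0.6]
grip_width: 33.7
grasp_force: 30.2
```

```bash
python3 -c "
from h import *
avg(5)"
```

```text
t 14.95 F [ 2.48 -1.09  0.19] T [-0.099 -0.607  0.029] p [ 588.33 -233.5    60.31   53.16   33.63]
```

Call:
jog_arm([
  {"dp": [0.2, 0.5, 0], "spin": 0, "gripper": 1},
  {"dp": [0.2, 0.5, 0], "spin": 3, "gripper": 1},
  {"dp": [0.2, 0.5, 0], "spin": 3, "gripper": 1},
])

```text
time: 15.2
eef_pos: [588.6, -233.5, 60.2]
ee_rot: [-180.0, 0.0, 50.0]
contact_force: [1.2, -0.8, 0.6]
grip_width: 33.5
grasp_force: 30.2
```

```bash
python3 -c "
from h import *
avg(6)"
```

```text
t 15.5 F [ 2.07 -0.22  0.54] T [-0.083 -0.531 -0.005] p [ 588.55 -233.48   60.26   50.12   33.54]
```

Call:
jog_arm([
  {"dp": [0.5, 0.6, 0], "spin": 0, "gripper": 1},
  {"dp": [0.5, 0.6, 0], "spin": 4, "gripper": 1},
  {"dp": [0.5, 0.6, 0], "spin": 6, "gripper": 1},
  {"dp": [0.5, 0.6, 0], "spin": 6, "gripper": 1},
])

```text
time: 15.83
eef_pos: [589.4, -233.6, 60.3]
ee_rot: [180.0, 0.0, 44.0]
contact_force: [2.6, -0.3, -0.4]
grip_width: 33.3
grasp_force: 30.2
```

```bash
python3 -c "
from h import *
avg(6)
W,w=grab('wrist'); S,c=grab('scene'); u,v=map(int,proj(S,(587,-233,70)))
cv2.imwrite('pics/j.png',np.hstack([cv2.resize(c[v-40:v+40,u-40:u+40],(400,400),interpolation=cv2.INTER_CUBIC),cv2.resize(w[180:340,240:400],(400,400),interpolation=cv2.INTER_CUBIC)]))"
```

```text
t 16.1333 F [ 2.08 -0.61 -0.38] T [-0.155 -0.518  0.008] p [ 589.36 -233.56   60.25   44.1    33.53]
```

View pics/j.png

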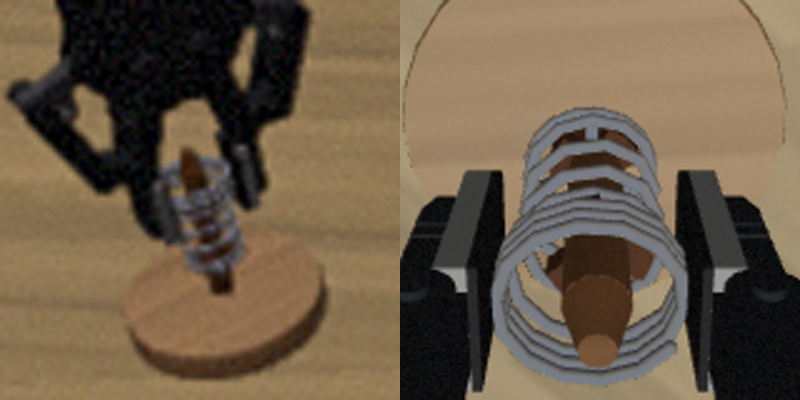

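The wrist crop shows the spindle tip at crop (598,350), so about (319.2,320) full-frame, inside the head ring centred at about (316,298). The scene crop shows the spring over both collars, but not clearly past the lower one.

```bash
python3 -c "
from h import *
f,a=grab('wrist'); s=manip.state(); e=s['eef_pos']; y=np.radians(s['ee_rot'][2]); X=np.array([np.cos(y),np.sin(y)]);Y=np.array([np.sin(y),-np.cos(y)])
for n,u,v,z in(('tip',319.2,320,103),('base',318,None,18),('head',316.2,297,86)):
    if v is None: print(n,proj(f,(*(e[:2]),18))); continue
    p=onz(f,u,v,z); d=p[:2]-e[:2]; print(n,p,d@X,d@Y)
print(s['ee_rot'],s['joints'][5])
avg(4)
"
```

```text
tip [ 590.79870067 -234.09548334  103.        ] 0.6203774033611591 1.3663873087799816
base (np.float64(315.389823405277), np.float64(231.93627046621333))
head [ 588.89502644 -234.47378227   86.        ] -1.0107305180031725 0.3144497729808222
[1.79997355e+02 1.98752163e-03 4.40582838e+01] 114.32777588597945
t 16.4833 F [ 2.15 -0.63 -0.62] T [-0.148 -0.521  0.035] p [ 589.38 -233.52   60.29   44.05   33.65]
```

Call:
jog_arm([
  {"dp": [0.5, 0.5, 0], "spin": 0, "gripper": 1},
  {"dp": [1.0, 0.9, 0], "spin": 0, "gripper": 1},
  {"dp": [1.0, 0.9, 0], "spin": 0, "gripper": 1},
])

```text
time: 16.73
eef_pos: [590.3, -233.2, 60.1]
ee_rot: [-179.9, 0.0, 44.0]
contact_force: [1.4, 0.7, -0.8]
grip_width: 33.9
grasp_force: 30.2
```

```bash
python3 -c "
from h import *
avg(6)"
```

```text
t 17.0333 F [ 0.77  0.06 -0.18] T [ 0.032 -0.147  0.004] p [ 590.4  -233.31   60.14   44.05   33.6 ]
```

Call:
jog_arm([
  {"dp": [0.3, 0.2, 1], "spin": 0, "gripper": 1},
  {"dp": [0.3, 0.2, 2], "spin": 0, "gripper": 1},
  {"dp": [0.3, 0.2, 2], "spin": 0, "gripper": 1},
])

```text
time: 17.28
eef_pos: [590.8, -233.4, 58.0]
ee_rot: [-180.0, 0.0, 44.0]
contact_force: [0.1, 0.2, -1.4]
grip_width: 33.8
grasp_force: 30.2
```

```bash
python3 -c "
from h import *
avg(8)"
```

```text
t 17.6833 F [-0.14 -0.13 -0.57] T [-0.002 -0.032  0.003] p [ 590.97 -233.39   58.22   44.04   33.57]
```

No load in any direction, so the tangs are in the lower notches. Continuing down.

Call:
jog_arm([
  {"dp": [0, 0, 2], "spin": 0, "gripper": 1},
  {"dp": [0, 0, 4], "spin": 0, "gripper": 1},
  {"dp": [0, 0, 6], "spin": 0, "gripper": 1},
  {"dp": [0, 0, 8], "spin": 0, "gripper": 1},
  {"dp": [0, 0, 8], "spin": 0, "gripper": 1},
])

```text
time: 18.1
eef_pos: [590.9, -233.2, 49.7]
ee_rot: [-180.0, 0.0, 44.0]
contact_force: [0.3, 0.0, -0.9]
grip_width: 33.9
grasp_force: 30.2
```

```bash
python3 -c "
from h import *
avg(6)"
```

```text
t 18.4 F [ 0.06 -0.12 -0.57] T [ 0.05  -0.038  0.005] p [ 591.06 -233.35   50.22   44.05   33.65]
```

Call:
jog_arm([
  {"dp": [0, 0, 3], "spin": 0, "gripper": 1},
  {"dp": [0, 0, 6], "spin": 0, "gripper": 1},
  {"dp": [0, 0, 9], "spin": 0, "gripper": 1},
  {"dp": [0, 0, 11], "spin": 0, "gripper": 1},
  {"dp": [0, 0, 12], "spin": 0, "gripper": 1},
  {"dp": [0, 0, 12], "spin": 0, "gripper": 1},
])

```text
time: 18.9
eef_pos: [591.7, -233.4, 38.5]
ee_rot: [180.0, -0.0, 44.1]
contact_force: [1.7, 0.9, 2.5]
grip_width: 33.6
grasp_force: 30.3
```

```bash
python3 -c "
from h import *
avg(8)"
```

```text
t 19.3 F [1.78 0.66 1.97] T [ 0.124 -0.303 -0.005] p [ 591.55 -233.42   38.61   44.05   33.52]
```

Call:
jog_arm([
  {"dp": [0, 0, -1.5], "spin": 0, "gripper": 1},
  {"dp": [0, 0, -3], "spin": 0, "gripper": 1},
  {"dp": [0, 0, -3], "spin": 0, "gripper": 1},
])

```text
time: 19.55
eef_pos: [590.7, -233.5, 41.4]
ee_rot: [-180.0, 0.0, 44.0]
contact_force: [1.6, 0.2, 0.6]
grip_width: 33.5
grasp_force: 30.2
```

```bash
python3 -c "
from h import *
avg(8)"
```

```text
t 19.95 F [ 0.68 -0.18  0.9 ] T [-0.066 -0.153 -0.001] p [ 590.72 -233.42   41.12   44.04   33.39]
```

Call:
jog_arm([
  {"dp": [0, 0, -1], "spin": 0, "gripper": 1},
  {"dp": [0, 0, -2], "spin": 0, "gripper": 1},
  {"dp": [0, 0, -2], "spin": 0, "gripper": 1},
  {"dp": [0, 0, -2], "spin": 0, "gripper": -0.3},
  {"dp": [0, 0, -2], "spin": 0, "gripper": -0.6},
  {"dp": [0, 0, -2], "spin": 0, "gripper": -0.6},
  {"dp": [0, 0, -2], "spin": 0, "gripper": -0.6},
  {"dp": [0, 0, -2], "spin": 0, "gripper": -0.6},
])

```text
time: 20.62
eef_pos: [591.1, -233.4, 43.3]
ee_rot: [-180.0, 0.0, 44.0]
contact_force: [-0.1, 0.0, 0.2]
grip_width: 68.6
grasp_force: 0.0
```

```bash
python3 -c "
from h import *
avg(4)
W,w=grab('wrist'); S,c=grab('scene'); u,v=map(int,proj(S,(587,-233,50)))
cv2.imwrite('pics/k.png',np.hstack([cv2.resize(c[v-40:v+40,u-40:u+40],(400,400),interpolation=cv2.INTER_CUBIC),cv2.resize(w[180:340,240:400],(400,400),interpolation=cv2.INTER_CUBIC)]))"
```

```text
t 20.8167 F [ 0.36 -0.14  0.11] T [ 0.003  0.015 -0.014] p [ 591.08 -233.4    43.29   44.05   68.34]
```

I've used all 10 picture views, so I'll retreat upward and check the seating numerically.

Call:
jog_arm([
  {"dp": [0, 0, -10], "spin": 0, "gripper": -1},
  {"dp": [0, 0, -30], "spin": 0, "gripper": -1},
  {"dp": [0, 0, -55], "spin": 0, "gripper": -1},
  {"dp": [0, 0, -80], "spin": 0, "gripper": -1},
  {"dp": [0, 0, -105], "spin": 0, "gripper": -1},
  {"dp": [0, 0, -110], "spin": 0, "gripper": -1},
  {"dp": [0, 0, -110], "spin": 0, "gripper": -1},
  {"dp": [0, 0, -110], "spin": 0, "gripper": -1},
  {"dp": [0, 0, -110], "spin": 0, "gripper": -1},
])

```text
time: 21.67
eef_pos: [590.2, -233.1, 152.1]
ee_rot: [-179.9, 0.0, 44.0]
contact_force: [-0.5, 0.4, -0.2]
grip_width: 85.3
grasp_force: 0.0
```

```bash
python3 -c "
from h import *
avg(3)
for n in('scene','wrist'):
    f,a=grab(n); h=cv2.cvtColor(a,cv2.COLOR_BGR2HSV)
    c=(589,-233.5)
    u,v=map(int,proj(f,(*c,60))); R=22 if n=='scene' else 55
    y0=max(0,v-R);x0=u-R
    k=h[y0:v+R,x0:u+R]; m=((k[...,1]<60)&(k[...,2]>60)).astype(np.uint8)
    ys,xs=np.nonzero(m); print(n,'gray bbox u',xs.min()+x0,xs.max()+x0,'v',ys.min()+y0,ys.max()+y0,len(xs), 'origin',x0,y0)
    for z0 in(18,24,36):
        P=np.array([proj(f,(c[0]+r*np.cos(t),c[1]+r*np.sin(t),z0+z)) for z,r in((1.3,14.8),(46.7,17.8)) for t in np.linspace(0,6.28,60)])
        print(z0,P.min(0).round(1),P.max(0).round(1))
    for z in(103,18): print('axis',z,proj(f,(*c,z)))
    if n=='scene':
        for r in m: print(''.join('#' if q else '.' for q in r))
"
```

```text
t 21.8167 F [ 0.01 -0.51 -0.15] T [0.026 0.012 0.002] p [ 590.1  -233.    151.78   44.05   85.28]
scene gray bbox u 205 221 v 195 216 161 origin 190 178
18 [204.5 193.8] [222.2 217. ]
24 [204.  191.9] [221.8 215.1]
36 [202.9 187.9] [220.8 211.4]
axis 103 (np.float64(208.8964486758515), np.float64(185.68440935926728))
axis 18 (np.float64(216.15101162739379), np.float64(213.26634129644583))
............................................
............................................
............................................
............................................
............................................
............................................
............................................
............................................
............................................
............................................
............................................
............................................
............................................
............................................
............................................
.................................
[... 865 characters left out ...]
.
....................###.......##............
....................#......####.............
....................###########.............
......................######................
............................................
............................................
............................................
............................................
............................................
wrist gray bbox u 295 340 v 178 231 1008 origin 259 153
18 [291.1 177.4] [338.3 232.1]
24 [290.5 179. ] [338.9 235.2]
36 [289.2 182.4] [340.  241.9]
axis 103 (np.float64(314.48834594374773), np.float64(229.61112397127283))
axis 18 (np.float64(314.89732463102104), np.float64(193.323955924815))
```

The scene and wrist outlines both match the spring seated at z = 18, and the gripper is clear. Handing in.

```bash
python3 -c "
from cell import manip
print(manip.job_done())"
```

```text
the job is handed in; nothing more can be done
None
```

The spring was threaded through both collars with light pressing and twisting, sits fully home on the wooden base and has been released; the job was handed in at about 22 s, and I confirmed the seating from image outlines rather than by viewing a picture.

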